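# Take the inventory photo with the two-stage camera release

### The arm

A 6-joint arm with a two-finger parallel gripper is mounted at the origin on the work surface. World frame = base frame: x ahead of the robot, y to its left, z up, the work surface at z = 0. Lengths are in mm, angles in rad, forces in N, time in s.
With the tool pointing down it reaches from about 275 to 825 mm from the base axis. Payload 4.9 kg.
Tool frame: the origin (TCP) lies at the very end of the fingers, on their centre line; the grasp point (between the pads) lies 19 mm behind it; z points along the fingers, y is the direction in which the jaws open and shut (so a half turn about z gives the same grasp; the last joint's range is limited). The gripper opens to 85 mm and grips with 20 to 120 N. Pads are 22 mm wide; open, the fingers measure 114 mm over their backs; the gripper's body (76 mm by 85 mm) begins 54 mm behind the grasp point. The pads swing forward as they close: fully open they stand 13 mm farther back than shut.
Start: joints at [1.017, 0.326, -0.193, 1.052, 0, 1.437], TCP at [224.164, 502.264, 231.281] pointing down, gripper open.
Joint ranges: [-2.65, 2.65], [-0.97, 1.79], [-1.3, 1.35], [-1.93, 2.1], [-1.47, 1.37], [-3.14, 3.14]. Speed limits (rad/s): [2.57, 2.57, 3.14, 3.14, 3.14, 3.14].

### API

Orientations are given as [roll, pitch, yaw] about the fixed x, y, z axes, in that order (R = Rz(yaw) Ry(pitch) Rx(roll)).
In Python, from bench import bot, solve_ik, imaging gives the robot as it stands. Calls block until the motion is done:
- bot.move_ptp(position, orientation): joint-space move of the TCP to a pose.
- bot.movel(position, rot=None, max_speed=150, threshold=None): straight line of the TCP; rot=None keeps the orientation; max_speed is the mean speed in mm/s. With threshold (N) it stops when the force on the tool has changed by that much, and returns True; else False.
- bot.move_j(angles): joint-space move.
- bot.grip(opening, effort=None): opening from 0.0 (shut) to 1.0 (fully open); effort is the grip in N (None keeps the last); returns when the fingers have stopped.
- bot.dwell(seconds).
- solve_ik(position, orientation): joint angles nearest the present ones, or None.
- bot.get_state(): the state.
- imaging.capture(name): name is "side" or "top" or "wrist"; returns the picture (420x560x3 uint8, blue, green, red); there is no depth.
- imaging.camera_model(name): a dict with "K" (3x3 intrinsics, pixels), "position" and "rotation" of the camera in the world. Camera axes: x right, y up, looking along -z (the intrinsics and any distortion apply to the point x, -y, -z); pixel columns grow to the right and rows downward; lengths in mm; the calibration is good to about 2 mm. A picture is of the moment at which its call begins: read the wrist's pose just before it. camera_model takes no time and is no camera call; for the wrist camera it gives the pose at the moment of the call.
A pose or a line that the arm cannot do raises bot.IKError and nothing moves.
- bot.sign_off(): hands the job in, once; it reports no verdict.
The state is a dict: "t": time; "qpos": joint angles; "joint_velocities": joint speeds; "effort": joint torques, N m; "tcp_pos": TCP position; "orientation": TCP orientation; "contact_force": force on the tool from outside, world axes, zero at the start; "wrist_torque": the same for the moment, N m; "opening": opening from 0.0 (shut) to 1.0 (fully open).
Only numpy, scipy, OpenCV 4.12 (cv2) and the standard library are available. Lean on these libraries where they do the work, as an engineer would, in place of code of your own. Each camera call takes 0.05 s, during which the arm holds its last target.

### The job

Take the inventory photo of the bracket with the round camera release button: press it down to its halfway stop so that the camera focuses, pause there for about a second, then press it fully down to shoot and let it come back up. Do not press the two neighbouring control keys, and leave the bracket where it lies in the red tray of the photo stand.

Things in the scene. Friction and masses are not known exactly. Their poses are not given: they have to be found in the camera images.
- release_top (a point): Top centre of the camera release's cap, a round domed grey plunger 36 mm across, its top 56 mm above the bench, in a fixed round black puck 74 mm across and 30 mm high; the only round one of three controls in a row, in any order. 3 N holds it at the halfway stop, 7 mm down; past 10 N it goes on, 13.5 N reaching the hard stop, 14 mm down in all. Springs back up. The point moves with it.
- lamp_key (a joint): Bystander: the lamp key, a square grey key 36 x 36 mm on a square black box 70 x 70 mm and 30 mm high, fixed to the bench; key top 52 mm above the bench. Value: how far it is pressed, in m (0 up, 0.006 down, springs back). Not to be pressed.
- turn_key (a joint): Bystander: the turntable key, a narrow bar-shaped grey key 18 x 58 mm on an oblong black box 52 x 78 mm and 30 mm high, fixed to the bench; key top 50 mm above the bench. Value: how far it is pressed, in m (0 up, 0.006 down, springs back). Not to be pressed.
- bracket: Bystander: the part being photographed, a loose aluminium angle bracket, 56 x 34 mm foot and 35 mm high, lying in a red tray on the photo stand (aluminium plate 190 x 170 mm with a small black camera on a post, about 0.2 m high), to the left of the controls. Origin: the centre of its underside. Not to be moved.
There are look-alikes about, which are no part of the job. Leave any blue look-alike of the part that bears release_top alone. Leave any pink look-alike of the part that bears turn_key alone.

How it is judged:
By the outcome, as a careful person would: the job done as asked, in the order asked, and still so for the second after the job is handed in, with the robot touching nothing.
It also fails if it takes over 32 s, if anything falls off the work surface, if the arm or the gripper's body presses on something with over 40 N, if the wrist force passes 120 N, or if a joint passes its speed limit or range.

## Working session

There is one attempt and no reset: what is moved stays moved. The work goes in short steps, each a Python script; the robot and the scene stay as the last script left them, time stands still between calls to the robot, and variables do not carry over. Pictures are saved under pics/ and viewed, and the job is handed in when it is done.

```bash
mkdir -p pics; python3 - <<'E'
from bench import bot, imaging
import cv2, numpy as np
for n in ("top","side"):
    im=imaging.capture(n); cv2.imwrite(f"pics/{n}0.png",im)
    m=imaging.camera_model(n); print(n,{k:np.round(np.array(v,dtype=float),3).tolist() if not isinstance(v,(str,dict)) else v for k,v in m.items()})
s=bot.get_state(); print(s["t"],s["contact_force"])
E
```

```text
top {'K': [[488.512, 0.0, 279.004], [0.0, 488.512, 216.542], [0.0, 0.0, 1.0]], 'position': [361.901, 90.673, 1065.657], 'rotation': [0.163, -0.018, -1.59]}
side {'K': [[434.548, 0.0, 278.631], [0.0, 434.548, 212.844], [0.0, 0.0, 1.0]], 'position': [138.474, -495.715, 871.271], 'rotation': [0.716, 0.015, -0.603]}
0.1 [-0.07818697 -0.81752225  0.26023337]
```

View pics/top0.png

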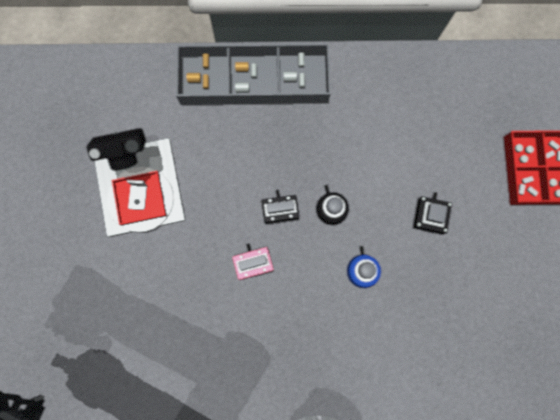

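View pics/side0.png

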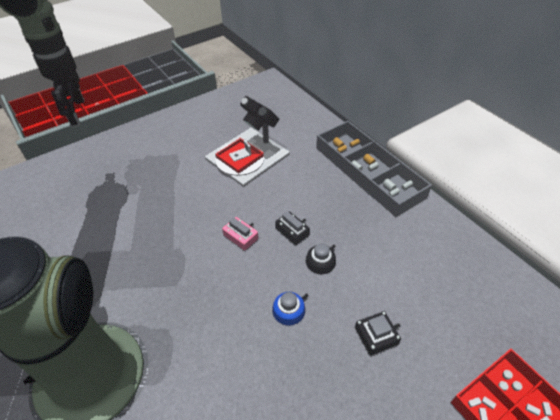

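Candidates in the top picture: black round control (333,208), blue round look-alike (365,271), black bar key (280,209), pink bar look-alike (253,263) and black square key (433,215). By the description the target is the black round one. Next I'll make a close crop and measure it.

```bash
cat > h.py <<'E'
import numpy as np, cv2
from scipy.spatial.transform import Rotation as R
def ray(m,u,v):
    K=np.array(m["K"]); d=np.linalg.solve(K,[u,v,1.]); d=np.array([d[0],-d[1],-d[2]])
    r=np.array(m["rotation"],float); M=r if r.shape==(3,3) else R.from_euler('xyz',r).as_matrix()
    return np.array(m["position"],float), M@d
def onz(m,u,v,z):
    p,d=ray(m,u,v); return p+d*(z-p[2])/d[2]
def proj(m,P):
    M=R.from_euler('xyz',m["rotation"]).as_matrix(); c=M.T@(np.array(P)-m["position"]); q=np.array(m["K"])@[c[0],-c[1],-c[2]]; return q[:2]/q[2]
E
python3 - <<'E'
from h import *; from bench import imaging
t=cv2.imread("pics/top0.png"); s=cv2.imread("pics/side0.png")
a=cv2.resize(t[175:245,240:460],None,fx=3.6,fy=3.6,interpolation=cv2.INTER_CUBIC)
b=cv2.resize(s[205:295,260:370],None,fx=3.6,fy=3.6,interpolation=cv2.INTER_CUBIC)
h=np.zeros((a.shape[0]+b.shape[0],a.shape[1],3),np.uint8); h[:a.shape[0]]=a; h[a.shape[0]:,:b.shape[1]]=b
cv2.imwrite("pics/crop.png",h)
mt=imaging.camera_model("top"); ms=imaging.camera_model("side")
for uv in [(333,208),(365,271),(280,209),(433,215),(137,200)]: print(uv,onz(mt,*uv,50).round(1))
# black puck masks
for n,im,m,(u,v) in (("top",t,mt,(333,208)),("side",s,ms,(321,259))):
    g=im.max(axis=2); w=22
    k=(g[v-w:v+w,u-w:u+w]<60).astype(np.uint8)
    cs,_=cv2.findContours(k,0,2); c=max(cs,key=cv2.contourArea); print(n,"puck",cv2.fitEllipse(c),cv2.boundingRect(c), (u-w,v-w))
    print(g[v-14:v+14,u-16:u+18] if n=="top" else g[v-20:v+14,u-16:u+18])
E
```

```text
(333, 208) [544.7 -45.2  50. ]
(365, 271) [ 410.8 -106.8   50. ]
(280, 209) [544.4  67.1  50. ]
(433, 215) [ 526.3 -257.1   50. ]
(137, 200) [568.5 368.2  50. ]
top puck ((20.534881591796875, 20.763294219970703), (29.81821060180664, 35.86812210083008), 164.85675048828125) (6, 0, 31, 39) (311, 186)
[[146 144 146 147 150 140 121  97  68  42  25  31  31  42  50  56  57  54
   53  50  42  48  54  79  93 114 134 142 149 149 144 146 145 143]
 [147 147 142 141 134 115  87  59  36  24  33  52  68  96 117 134 138 135
  122 104  83  64  42  40  57  85 113 138 146 147 146 144 148 147]
 [150 144 138 123 104  78  53  34  33  44  76 103 142 166 182 191 191 188
  174 155 139 116  90  55  47  57  83 112 137 146 148 147 148 148]
 [148 145 126  96  63  47  33  34  51  88 136 172 190 197 190 178 173 164
  158 155 160 155 135  96  62  42  50  84 117 136 147 148 149 147]
 [143 134 104  65  38  29  27  44  94 147 189 209 200 179 161 139 134 135
  130 135 143 143 140 123  98  72  47  53  86 116 140 146 148 150]
 [136 110  74  43  27  29  46  87 144 191 212 201 171 144 136 132 130 136
  134 132 133 133 136 
[... 2779 characters left out ...]
35  40  36  39  43
   39  38  34  34  30  28  24  28  43  70 109 133 145 148 148 149]
 [148 141 130 103  75  44  25  16  23  24  24  29  30  31  32  28  33  31
   31  30  28  23  28  27  29  44  76 101 128 144 150 152 148 149]
 [147 143 139 125 104  80  51  23  14  28  13  29  28  26  24  29  34  27
   33  29  21  24  18  27  50  81 111 132 141 147 153 152 153 148]]
side puck ((21.707136154174805, 20.052865982055664), (26.20417594909668, 30.055173873901367), 12.554195404052734) (8, 9, 28, 28) (299, 237)
[[108 138 151 ... 150 156 153]
 [140 150 155 ... 151 153 155]
 [156 154 154 ... 153 151 155]
 ...
 [156 154 159 ... 158 158 153]
 [154 157 156 ... 156 156 154]
 [155 156 161 ... 154 154 158]]
```

View pics/crop.png

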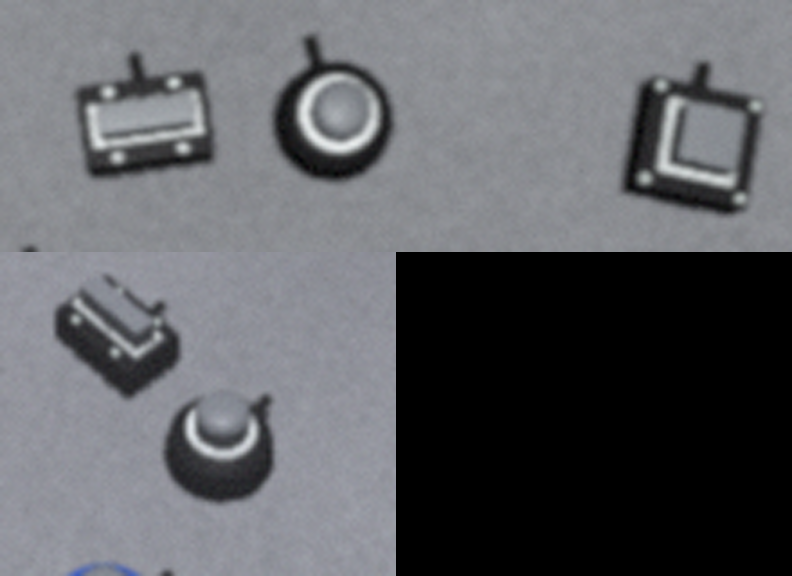

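The crop confirms it. The target is the black round puck with a domed grey cap, cap centre about (334.4,205.5) in top and (322,249) in side. The bar and square keys flank it. Next I measure it by ray casting.

```bash
python3 - <<'E'
from h import *; from bench import imaging, solve_ik
t=cv2.imread("pics/top0.png"); s=cv2.imread("pics/side0.png")
mt=imaging.camera_model("top"); ms=imaging.camera_model("side")
for n,im,m,(u,v),k4 in (("top",t,mt,(334,206),4),("side",s,ms,(321,257),4)):
    w=26; g=cv2.resize(im.max(axis=2)[v-w:v+w,u-w:u+w],None,fx=k4,fy=k4,interpolation=cv2.INTER_CUBIC)
    back=lambda c:((c[0]+.5)/k4-.5+u-w,(c[1]+.5)/k4-.5+v-w)
    dark=(g<95).astype(np.uint8)
    # remove stub, outer puck contour
    dk=cv2.morphologyEx(cv2.morphologyEx(dark,cv2.MORPH_CLOSE,np.ones((5,5))),cv2.MORPH_OPEN,cv2.getStructuringElement(2,(9,9)))
    cs,hi=cv2.findContours(dark,cv2.RETR_CCOMP,cv2.CHAIN_APPROX_NONE)
    for c,h in zip(cs,hi[0]):
        if cv2.contourArea(c)>900:
            e=cv2.fitEllipse(c); p=back(e[0]); print(n,"hole" if h[3]>=0 else "outer",np.round(p,2),np.round(np.array(e[1])/k4,1),"z30",onz(m,*p,30).round(1))
for uv in [(334.4,205.5)]: print("cap top cam z52",onz(mt,*uv,52).round(1))
print("cap side z52",onz(ms,322,249,52).round(1))
p,d=ray(mt,334.4,205.5); q,e=ray(ms,322,249)
A=np.stack([d,-e],1); ab=np.linalg.lstsq(A,q-p,rcond=None)[0]; print("tri",(p+ab[0]*d).round(1),(q+ab[1]*e).round(1))
for z in (0,30,56): print(z,proj(mt,[548,-47,z]),proj(ms,[548,-47,z]))
E
```

```text
top outer [331.67 207.01] [32.  37.5] z30 [550.5 -45.1  30. ]
top hole [333.54 206.16] [23.2 24. ] z30 [552.3 -49.2  30. ]
side outer [320.94 258.32] [28.  32.3] z30 [544.3 -59.7  30. ]
side outer [300.48 236.8 ] [ 9.5 19.2] z30 [543.   19.4  30. ]
cap top cam z52 [549.7 -48.1  52. ]
cap side z52 [552.  -51.8  52. ]
tri [550.4 -48.6  48.1] [553.6 -50.1  48.9]
0 [330.89631728 210.57275319] [318.16541126 261.2199675 ]
30 [332.59859207 208.15494139] [318.85054208 253.96673327]
56 [334.15310698 205.94699911] [319.46917868 247.41744951]
```

The two views agree within 3 mm at about (551,-49), with the height plausible. Next I'll shut the gripper, hover above and refine with the wrist camera.

```bash
python3 - <<'E'
from h import *; from bench import bot, imaging
s=bot.get_state(); print(s["orientation"])
bot.grip(0.0)
bot.move_ptp([551,-49,180],[np.pi,0,0] if abs(abs(s["orientation"][0])-np.pi)>.1 else [s["orientation"][0],0,s["orientation"][2]])
bot.dwell(.2)
m=imaging.camera_model("wrist"); im=imaging.capture("wrist"); cv2.imwrite("pics/w1.png",im)
import json; json.dump({k:np.array(m[k]).tolist() for k in ("K","position","rotation")},open("w1.json","w"))
s=bot.get_state(); print(s["t"],s["tcp_pos"],s["orientation"],s["contact_force"],s["opening"],m["position"]); print(proj(m,[551,-49,56]),[k for k in m])
E
```

```text
[-3.14002098e+00 -2.32977648e-04  2.72180468e+00]
3.4083 [551.04273576 -48.41676255 180.05259821] [-3.14008737e+00  7.79961709e-05  2.72279923e+00] [ 0.59248353 -0.31960048  0.01483942] -0.0022369945294740475 [483.46936433 -16.99926389 324.04510831]
[275.77769005 199.33576892] ['K', 'position', 'rotation']
```

View pics/w1.png

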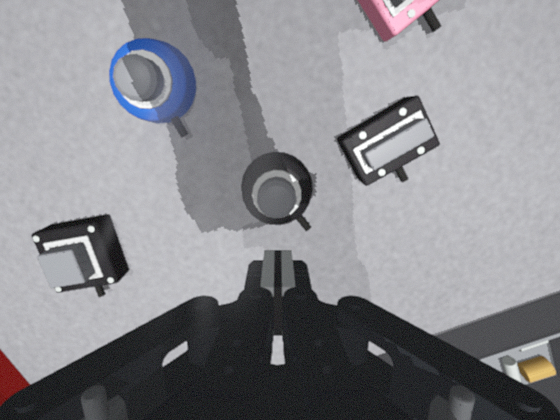

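The cap appears at about (275.5,196) in the wrist view, against a predicted (276,199) for the point (551,-49,56), so it agrees within about 2 mm. The fingers are shut and the neighbours are well clear. I'll press in small steps, watching the force.

```bash
python3 - <<'E'
from h import *; from bench import bot, imaging
X,Y=551,-49.5
bot.movel([X,Y,66],max_speed=100); bot.dwell(.2)
f0=np.mean([bot.get_state()["contact_force"]],axis=0)
def rd():
    s=bot.get_state(); return s["t"],s["tcp_pos"][2],(s["contact_force"]-f0)
t,z,f=rd(); print(t,z,f0)
r=bot.movel([X,Y,52],max_speed=20,threshold=4); t,z,f=rd(); print(r,round(t,2),round(z,2),f.round(2))
if not r:
    zt=52
    while zt>46:
        zt-=.5; bot.movel([X,Y,zt],max_speed=10); bot.dwell(.05); t,z,f=rd(); print(round(t,2),zt,round(z,2),f.round(2))
        if f[2]>4.5: break
E
```

```text
4.9 66.53270529878004 [-0.77253199 -0.42171312  0.59110528]
False 5.75 52.11 [0.74 0.12 1.43]
6.05 51.5 51.57 [0.12 0.7  1.36]
6.35 51.0 51.02 [0.07 0.42 1.27]
6.65 50.5 50.49 [0.38 0.46 1.92]
6.95 50.0 49.99 [-0.81  0.35  2.95]
7.25 49.5 49.49 [-0.13  0.7   2.52]
7.55 49.0 49.0 [0.25 0.69 2.03]
7.85 48.5 48.91 [-0.78  0.36  5.86]
```

```bash
python3 - <<'E'
from h import *; from bench import bot, imaging
X,Y=551,-49.5
f0=np.array([-0.77,-0.42,0.59])
def rd(l):
    s=bot.get_state(); f=s["contact_force"]-f0; print(l,round(s["t"],2),s["tcp_pos"].round(2) if hasattr(s["tcp_pos"],"round") else s["tcp_pos"],f.round(2)); return f[2]
rd("half"); bot.dwell(.5); rd("half"); bot.dwell(.45); rd("half")
bot.movel([X,Y,43],max_speed=25); f=rd("43")
zt=43
while f<19 and zt>39.5:
    zt-=.5; bot.movel([X,Y,zt],max_speed=12); bot.dwell(.05); f=rd(zt)
bot.movel([X,Y,70],max_speed=60); rd("up")
bot.movel([X,Y,200],max_speed=150); bot.dwell(.2); rd("up")
for n in ("top","side","wrist"): cv2.imwrite(f"pics/{n}9.png",imaging.capture(n))
t=cv2.imread("pics/wrist9.png"); s=cv2.imread("pics/side9.png"); s0=cv2.imread("pics/side0.png")
a=cv2.resize(np.hstack([s0[110:290,190:390],s[110:290,190:390]]),None,fx=2,fy=2); cv2.imwrite("pics/cmp9.png",a)
E
```

```text
half 7.85 [551.1  -49.54  48.91] [-0.78  0.36  5.87]
half 8.35 [551.11 -49.53  48.93] [-0.43  0.44  5.02]
half 8.8 [551.07 -49.51  48.92] [-0.83  0.87  5.75]
43 9.17 [551.23 -49.54  43.96] [-2.46  0.72 11.66]
42.5 9.47 [551.21 -49.53  43.6 ] [-2.51  1.59 12.25]
42.0 9.77 [551.19 -49.53  43.12] [-1.85  0.78 11.99]
41.5 10.07 [551.24 -49.57  42.66] [-1.75  0.42 13.04]
41.0 10.37 [551.18 -49.54  42.19] [-2.71  1.06 12.66]
40.5 10.67 [551.19 -49.52  41.74] [-3.49  1.54 13.1 ]
40.0 10.97 [551.33 -49.54  41.71] [-4.29  0.89 16.39]
39.5 11.27 [551.35 -49.53  41.62] [-4.94  1.93 20.6 ]
up 11.93 [550.72 -49.44  69.61] [ 0.05  0.06 -0.7 ]
up 13.14 [550.42 -49.37 199.  ] [ 0.83  0.4  -0.33]
```

View pics/cmp9.png

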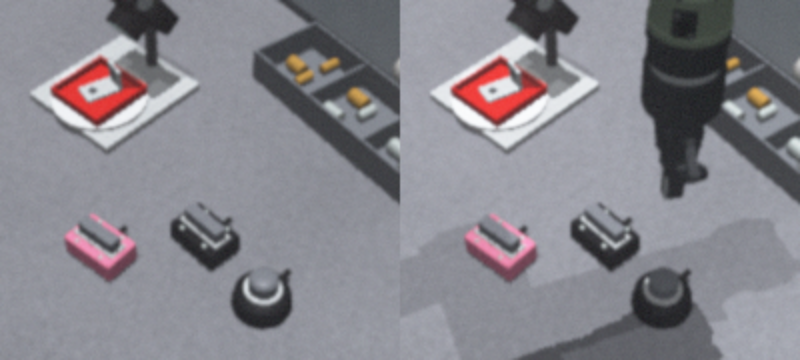

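View pics/wrist9.png

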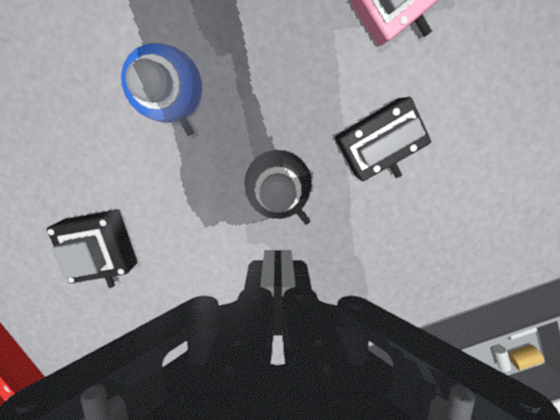

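The before/after crop shows the bracket unmoved in its tray (about (97,90) in the left half and (497,90) in the right). The cap is back up, at (263,280) before and (662,280) after. In the wrist view the cap is at (278,188), raised, the keys look untouched and the gripper is clear.

```bash
python3 -c "
from bench import bot
bot.sign_off()"
```

```text
the job is handed in; nothing more can be done
```

I took the photo by pressing the black round release at about (551, -49.5) mm with the shut fingertips, then handed the job in.

- **Halfway press:** I went down in 0.5 mm steps to the halfway stop. It held there for about a second at 5–6 N with the tool at z = 48.9 mm, against 49 mm expected.
- **Full press:** I then pressed on to the hard stop. Travel stopped at z ≈ 41.6–41.7 mm (about 14.3 mm down, 14 mm stated) while the force rose to 20.6 N.
- **Release:** I lifted straight up to z = 199 mm. The force returned to about zero.

**Last checks:** The pictures showed the cap back up, the bracket unmoved in its tray, the two keys untouched, and the gripper clear. I judged the bracket and keys by eye and did not measure them again. The clock read about 13 s of the 32 s allowed. The position estimates agreed within about 3 mm, and none of the checks failed.

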